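# Tip the cassette catch tray out over the rim of the returns tub

## Task

Empty the steel catch tray into the green returns tub: bring it up to the tub so that its lip reaches over the rim, raise its rear so that the lip hooks on the rim, and tip the tray over on that edge until all five film cassettes have dropped into the tub. Then let it down gently the same way, and leave it standing flat on the bench beside the tub. Keep the lip on the rim while the tray is tipped, do not shove the tub more than 2 cm, and leave the other things where they are.

Things in the scene. Friction and masses are not known exactly. Their poses are not given: they have to be found in the camera images.
- tub: Green painted steel returns tub, open on top, loose on the bench: 268 mm along its x, 208 mm along its y over the rim, 55 mm high, 1.7 kg, sheet 3 mm. The rim is a rolled bead 8 mm thick, its centre line 51 mm above the bench at y = +-100 and x = +-130 mm. Origin: centre of its underside; z up. Its long side on +y faces the tray.
- tub_rim (a point): Top of the rolled rim, in the middle of the tub's long side that faces the tray: x 0, y +100, z +55 mm in the tub's frame. Axes as the tub's.
- tray: Stainless catch tray holding the empties, loose on the bench, 0.32 kg, 267 mm long over all, 132 wide, 69 high, sheet 3 mm. Origin: underside of the floor; +x is the pouring direction, z up. Flat floor from x -66 (upright rear wall) to +31 mm; then the bottom rises as a 36 degree pouring slope to the lip at x +122, z +69. The empties slide out at 60 to 85 degrees of tilt, a stuck one at 90.
- tray_lip (a point): Lower edge of the lip's turned-down end: x +148, y 0, z +59 mm in the tray's frame, so it passes 4 mm above the tub's rim while the tray stands on the bench. The lip plate (3 mm, underside at z +66) runs from x +122 to +150 over the tray's full width. Axes as the tray's.
- tray_hook (a point): Middle of the channel under the lip that takes the tub's rim: x +136, y 0, z +62 mm in the tray's frame; 21 mm wide, open below, between the turned-down end (x 147 to 150) and a stop plate (x 123 to 126, z +43 to +67) which meets the rim's outer side as the tray is slid up. Axes as the tray's.
- tray_pivot (a point): Where the rim bead's centre sits in the channel once the tray is hooked: x +130, y 0, z +62 mm in the tray's frame. With the stop at the rim, raising the rear by about 0.1 rad brings the lip down on the rim; from there the tray turns about the bead. It falls back if its rear is let go. Axes as the tray's.
- tray_bar (a point): Middle of the black round bar pull at the tray's rear: x -112, y 0, z +52 mm in the tray's frame. The bar is 10 mm thick and lies along the tray's y from -54 to +54 mm on 8 mm standoffs at its ends, 46 mm behind the rear wall, 47 mm clear of the bench; it can be pushed, hooked from below or pinched. Axes as the tray's.
- cassette0: A spent film cassette, a yellow cylinder with black ends, 25 mm thick, 51 mm long along its y, with a black light-trap lip along one side, 20 g; it lies in the tray at the start. Origin: its middle.
- cassette1: A spent film cassette, a red cylinder with black ends, 25 mm thick, 51 mm long along its y, with a black light-trap lip along one side, 20 g; it lies in the tray at the start. Origin: its middle.
- cassette2: A spent film cassette, an orange cylinder with black ends, 25 mm thick, 51 mm long along its y, with a black light-trap lip along one side, 20 g; it lies in the tray at the start. Origin: its middle.
- cassette3: A spent film cassette, a blue cylinder with black ends, 25 mm thick, 51 mm long along its y, with a black light-trap lip along one side, 20 g; it lies in the tray at the start. Origin: its middle.
- cassette4: A spent film cassette, a yellow cylinder with black ends, 25 mm thick, 51 mm long along its y, with a black light-trap lip along one side, 20 g; it lies in the tray at the start. Origin: its middle.
- mouse: Black computer mouse 105 x 60 x 28 mm, loose. Origin: centre of underside. Not part of the job.
- loupe: Black magnifier 48 mm wide, 56 mm tall, loose, standing. Origin: centre of underside. Not part of the job.
- film_pot: Black film pot with a grey cap, 34 mm wide, 52 mm tall, loose, standing. Origin: centre of underside. Not part of the job.
- blower: Rubber blower bulb with a red nozzle, 58 mm wide, 115 mm tall, loose, standing. Origin: centre of underside. Not part of the job.
- keypad: Black keypad 110 x 150 x 22 mm, loose. Origin: centre of underside. Not part of the job.
- duster: White and blue spray can 53 mm wide, 180 mm tall, loose, standing. Origin: centre of underside. Not part of the job.

How it is judged:
By the outcome, as a careful person would: the job done as asked, in the order asked, and still so for the second after the job is handed in, with the robot touching nothing.
It also fails if it takes over 69 s, if anything falls off the work surface, if the arm or the gripper's body presses on something with over 40 N, if the wrist force passes 120 N, or if a joint passes its speed limit or range.

## Robot

A 6-joint arm with a two-finger parallel gripper is mounted at the origin on the work surface. World frame = base frame: x ahead of the robot, y to its left, z up, the work surface at z = 0. Lengths are in m, angles in rad, forces in N, time in s.
With the tool pointing down it reaches from about 0.35 to 0.975 m from the base axis. Payload 4.9 kg.
Tool frame: the origin (TCP) lies midway between the tips of the shut fingers; the grasp point (between the pads) lies 19 mm behind it; z points along the fingers, y is the line along which they close (so a half turn about z gives the same grasp; the last joint's range is limited). The gripper opens to 85 mm and grips with 20 to 120 N. Pads are 22 mm wide; open, the fingers measure 114 mm over their backs; the gripper's body (76 mm by 85 mm) begins 54 mm behind the grasp point. The pads swing forward as they close: fully open they stand 13 mm farther back than shut.
Start: joints at [1.01, 0.053, 1.613, -0, 1.476, -0.119], TCP at [0.267, 0.565, 0.231] pointing down, gripper open.
Joint ranges: [-3.01, 3.01], [-1.01, 2.22], [0.06, 2.58], [-1.02, 4.17], [0.09, 2.62], [-3.14, 3.14]. Speed limits (rad/s): [2.57, 2.57, 3.14, 3.14, 3.14, 3.14].

## Interface

Orientations are given as a unit quaternion [w, x, y, z].
In Python, from plant import manip gives the robot as it stands.
- The arm moves only by the shell command python3 shift.py 'ROWS'. ROWS is a JSON list of rows, 1 to 5 of them, each of 7 numbers: the opening from 0.0 (shut) to 1.0 (fully open), then dx, dy, dz in m, then a rotation vector rx, ry, rz in rad; each row shifts and turns the commanded pose from where the row before left it, along the tool's axes as they then stand; what a row does not reach is not made up. A row lasts 1/8 s, in which the tool goes at most 0.0625 m and 0.188 rad, less where a joint would pass 70% of its speed; a pose out of reach is approached as far as the arm can. The fingers move at their own pace and stop on an object; the grip force is fixed at half the most. Time passes only in rows, so rows that do not move let the fingers close. It prints the time, the measured TCP pose, the force, the opening and the grip force at its end.
- manip.state(): the state, without advancing time (a new reading comes with each control period).
- manip.grab_frame(name): name is "scene" or "top" or "wrist"; returns the picture (480x640x3 uint8, red, green, blue); there is no depth.
- manip.camera_params(name): a dict with "intrinsics" (3x3 intrinsics, pixels), "xyz" and "orientation" of the camera in the world. Camera axes: x right, y down, z forward; pixel columns grow to the right and rows downward; lengths in m; the calibration is good to about 2 mm. The wrist camera is an equidistant fisheye: a pixel r from the principal point sees the ray r / f radians off the axis. A picture is of the moment at which its call begins: read the wrist's pose just before it. camera_params takes no time and is no camera call; for the wrist camera it gives the pose at the moment of the call.
- manip.job_done(): hands the job in; it is judged then, once.
The state is a dict: "time": time; "joint_pos": joint angles; "joint_vel": joint speeds; "joint_efforts": joint torques, N m; "tool_pos": TCP position; "tool_rot": TCP orientation; "contact_force": force on the tool from outside, world axes, zero at the start; "ft_torque": the same for the moment, N m; "gripper_width": opening from 0.0 (shut) to 1.0 (fully open); "grasp_force": force on a finger pad.
Only numpy, scipy, OpenCV 4.12 (cv2) and the standard library are available. Lean on these libraries where they do the work, as an engineer would, in place of code of your own. Each camera call takes 0.05 s, during which the arm holds its last target. There are 200 camera calls.

## Working session

There is one attempt and no reset: what is moved stays moved. The work goes in short steps, Python scripts to look and compute and a shell command to move; the robot and the scene stay as the last step left them, time stands still between calls to the robot, and variables do not carry over. Pictures are saved under pics/ and viewed, at most 10 in all, crops included, and the job is handed in when it is done.

```bash
ls; mkdir -p pics; python3 - <<'E'
from plant import manip
import cv2
for n in("scene","top"):
    p=manip.camera_params(n);print(n,p)
    cv2.imwrite(f"pics/{n}0.png",manip.grab_frame(n)[:,:,::-1])
print(manip.state())
E
```

```text
pics
plant.py
shift.py
scene {'intrinsics': array([[571.4438169,   0.       , 314.0079954],
       [  0.       , 571.4438169, 239.1546778],
       [  0.       ,   0.       ,   1.       ]]), 'xyz': array([1.51926534, 0.21197341, 0.86998257]), 'orientation': array([-0.25366378,  0.51799135,  0.74036193, -0.3452591 ])}
top {'intrinsics': array([[446.61647331,   0.        , 328.69315253],
       [  0.        , 446.61647331, 243.54069184],
       [  0.        ,   0.        ,   1.        ]]), 'xyz': array([ 0.46885631, -0.08538253,  0.89525308]), 'orientation': array([-0.04368845,  0.7060856 , -0.70394507,  0.06321218])}
{'time': 0.1, 'joint_pos': array([ 1.00999396e+00,  5.33547431e-02,  1.61417148e+00,  2.06090002e-05,
        1.47600171e+00, -1.19009726e-01]), 'joint_vel': array([-1.18941286e-03, -4.36139030e-04, -2.51917560e-03, -1.22100652e-03,
       -3.53695531e-05,  5.57819199e-04]), 'joint_efforts': array([-1.07446019e-04, -3.94896305e+01, -3.71367288e+01, -9.63279172e-05,
        3.85188177e-03, -8.30983964e-06]), 'tool_pos': array([0.26691996, 0.56450552, 0.23013751]), 'tool_rot': array([-3.32280398e-04,  2.19105112e-01,  9.75700781e-01, -9.08858323e-04]), 'contact_force': array([-0.7534456 , -0.55391236, -0.73631635]), 'ft_torque': array([-0.04828557,  0.00331212,  0.00438532]), 'grasp_force': 0.0, 'gripper_width': 0.9985436873924705}
```

View pics/top0.png

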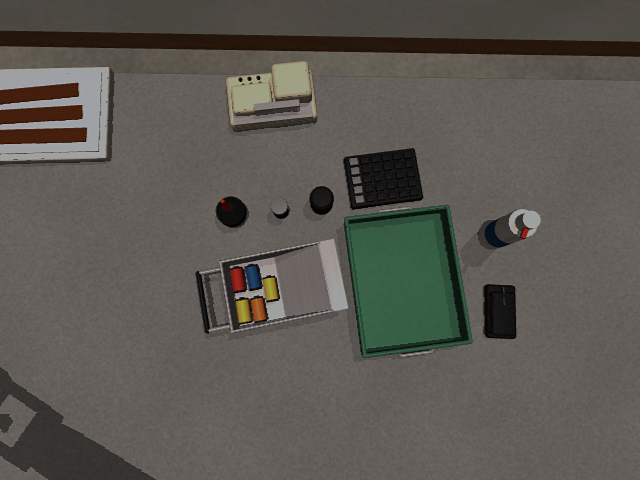

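View pics/scene0.png

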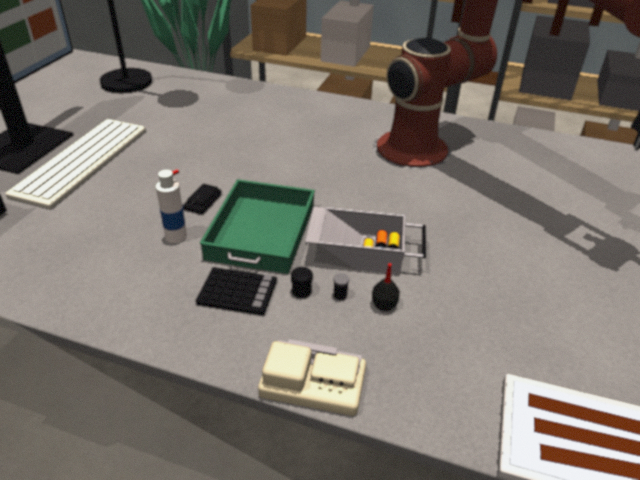

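The top view shows the tray at columns 200–345 pouring to the right (−y world), with its bar at (206,301) and its lip end at about (340,275). The tub is at columns 345–470, with blower (231,211), pot (280,208) and loupe (321,199) on the +x side of the tray. The scene view agrees with this.

```bash
cat > h.py <<'E'
from plant import manip
import numpy as np, cv2
from scipy.spatial.transform import Rotation as R
def rot(q): return R.from_quat(np.r_[q[1:],q[0]])
def cast(n,px,z):
    p=manip.camera_params(n);K=p["intrinsics"]
    px=np.atleast_2d(np.array(px,float))
    d=np.c_[(px[:,0]-K[0,2])/K[0,0],(px[:,1]-K[1,2])/K[1,1],np.ones(len(px))]
    d=rot(p["orientation"]).apply(d);o=p["xyz"]
    return o+d*((z-o[2])/d[:,2])[:,None]
E
cat > meas.py <<'E'
from h import *
im=cv2.imread("pics/top0.png");hsv=cv2.cvtColor(im,cv2.COLOR_BGR2HSV)
def big(m):
    c,_=cv2.findContours(m,cv2.RETR_EXTERNAL,cv2.CHAIN_APPROX_NONE);return max(c,key=cv2.contourArea)
g=cv2.morphologyEx(cv2.inRange(hsv,(60,80,30),(90,255,255)),cv2.MORPH_CLOSE,np.ones((5,5)))
c=big(g);W=cast("top",c[:,0,:],.053)[:,:2]
r=cv2.minAreaRect((W*1000).astype(np.float32));print("tub rect mm",r);print(cv2.boxPoints(r))
m=np.zeros(im.shape[:2],np.uint8);m[265:338,195:216]=255
b=cv2.inRange(hsv,(0,0,0),(180,255,45))&m
c=big(b);W=cast("top",c[:,0,:],.053)[:,:2]
r=cv2.minAreaRect((W*1000).astype(np.float32));print("bar",r);print(cv2.boxPoints(r))
m[:]=0;m[230:320,312:360]=255
l=cv2.inRange(hsv,(0,0,140),(180,60,255))&m
c=big(l);W=cast("top",c[:,0,:],.069)[:,:2]
r=cv2.minAreaRect((W*1000).astype(np.float32));print("lip",r);print(cv2.boxPoints(r))
for n,px,z in(("blower",(231,211),.03),("pot",(280,208),.05),("loupe",(321,199),.05)):print(n,cast("top",px,z))
cv2.imwrite("pics/crop.png",cv2.resize(im[190:370,180:480],None,fx=2.6,fy=2.6))
E
python3 meas.py
```

```text
tub rect mm ((530.6277465820312, -256.61700439453125), (266.3235168457031, 206.9682159423828), 7.326640605926514)
[[ 385.35632 -170.95937]
 [ 411.75012 -376.23776]
 [ 675.8992  -342.27466]
 [ 649.5054  -136.99625]]
bar ((486.9347839355469, 125.74075317382812), (116.87745666503906, 10.21890640258789), 11.814980506896973)
[[428.688   118.77651]
 [430.78033 108.7741 ]
 [545.1816  132.70499]
 [543.08923 142.7074 ]]
lip ((537.2332763671875, -114.78594970703125), (130.82640075683594, 30.17959213256836), 11.661786079406738)
[[ 470.12018 -113.22988]
 [ 476.22052 -142.7865 ]
 [ 604.3464  -116.34202]
 [ 598.24603  -86.7854 ]]
blower [[0.66473504 0.08333099 0.03      ]]
pot [[ 0.66682034 -0.01452301  0.05      ]]
loupe [[ 0.68532435 -0.0936926   0.05      ]]
```

View pics/crop.png

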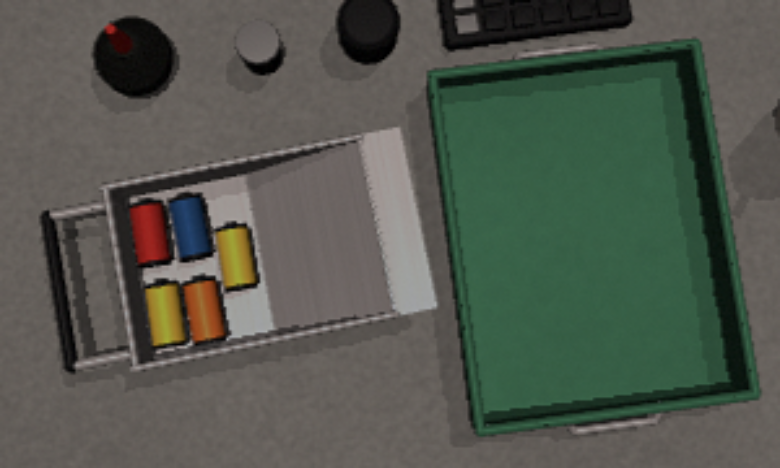

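The crop confirms the masks: bar at the left edge, lip plate at (400,220) and tub rim at (455,250). The measured sizes match the ones given: bar 117 mm, lip 131 x 30 mm, tub 266 x 207 mm. The tub is yawed 7.3° and the tray 11.7°. Next is a hover over the bar, logging joints so I can fit the kinematics and choose the wrist tilts.

```bash
cat >> h.py <<'E'
from scipy.linalg import logm,expm
import json,sys
def T(Rm,p):
    M=np.eye(4);M[:3,:3]=Rm;M[:3,3]=p;return M
def cur():
    s=manip.state();return T(rot(s["tool_rot"]).as_matrix(),s["tool_pos"])
def tool(psi,tilt):
    """tool y / z with tray heading psi (pour direction azimuth); tilt=0 points down, + leans toward the pour direction"""
    u=np.array([np.cos(psi),np.sin(psi),0]);zw=np.array([0,0,1.])
    z=-zw*np.cos(tilt)+u*np.sin(tilt); y=-(u*np.cos(tilt)+zw*np.sin(tilt)); return np.c_[np.cross(y,z),y,z]
def row(A,B,n):
    D=expm(np.real(logm(np.linalg.inv(A)@B))/n)
    return np.round(np.r_[D[:3,3],R.from_matrix(D[:3,:3]).as_rotvec()],4).tolist()
def log():
    s=manip.state();open("log.jsonl","a").write(json.dumps([s["joint_pos"].tolist(),s["tool_pos"].tolist(),s["tool_rot"].tolist()])+"\n")
    print("q",np.round(s["joint_pos"],2),"F",np.round(s["contact_force"],1),"tilt-axis z",np.round(rot(s["tool_rot"]).as_matrix()[:,2],3))
E
python3 - <<'E'
from h import *
log()
psi=np.radians(-78.25)
print(row(cur(),T(tool(psi,0),[.487,.126,.17]),10))
E
```

```text
q [ 1.01  0.05  1.61  0.    1.48 -0.12] F [-0.8 -0.6 -0.7] tilt-axis z [-0.001 -0.002 -1.   ]
[-0.0288, -0.0407, 0.006, -0.0002, -0.0001, -0.0647]
```

```bash
L='python3 -c "from h import *;log()"'
python3 shift.py '[[1,-0.029,-0.041,0.006,0,0,-0.065],[1,-0.029,-0.041,0.006,0,0,-0.065],[1,-0.029,-0.041,0.006,0,0,-0.065]]'; eval $L
python3 shift.py '[[1,-0.029,-0.041,0.006,0,0,-0.065],[1,-0.029,-0.041,0.006,0,0,-0.065],[1,-0.029,-0.041,0.006,0,0,-0.065],[1,-0.029,-0.041,0.006,0,0,-0.065]]'; eval $L
python3 shift.py '[[1,-0.029,-0.041,0.006,0,0,-0.065],[1,-0.029,-0.041,0.006,0,0,-0.065],[1,-0.029,-0.041,0.006,0,0,-0.065],[1,0,0,0,0,0,0]]'; eval $L
python3 shift.py '[[0.5,0,0.03,0,-0.15,0,0],[0.5,0,0.03,0,-0.15,0,0],[0.5,0,0.03,0,-0.15,0,0]]'; eval $L
```

```text
time: 0.48
tool_pos: [0.3026, 0.4172, 0.2124]
tool_rot: [-0.0, 0.122, 0.993, -0.0]
contact_force: [1.5, -0.0, 1.0]
gripper_width: 0.998
grasp_force: 0.0
q [ 0.8  -0.2   1.88 -0.    1.46 -0.53] F [ 1.5 -0.   1. ] tilt-axis z [-0.001 -0.001 -1.   ]
time: 0.98
tool_pos: [0.393, 0.2383, 0.1888]
tool_rot: [-0.0, -0.008, 1.0, -0.0]
contact_force: [0.2, 0.2, -0.7]
gripper_width: 1.001
grasp_force: 0.0
q [ 0.38 -0.33  2.03  0.    1.44 -1.2 ] F [ 0.2  0.2 -0.7] tilt-axis z [-0. -0. -1.]
time: 1.48
tool_pos: [0.49, 0.1218, 0.1703]
tool_rot: [-0.001, -0.102, 0.995, -0.0]
contact_force: [-1.0, 0.2, -0.6]
gripper_width: 0.999
grasp_force: 0.0
q [ 0.1  -0.19  1.95 -0.    1.39 -1.68] F [-1.   0.2 -0.6] tilt-axis z [-0.002 -0.001 -1.   ]
time: 1.85
tool_pos: [0.4698, 0.2122, 0.1848]
tool_rot: [-0.024, -0.102, 0.969, 0.224]
contact_force: [0.5, -0.2, -0.7]
gripper_width: 0.501
grasp_force: 0.0
q [ 0.04 -0.18  1.97  0.45  1.46 -1.82] F [ 0.5 -0.2 -0.7] tilt-axis z [-0.092  0.43  -0.898]
```

```bash
cat > fk.py <<'E'
from h import *
from scipy.optimize import least_squares
def E(a,t): return R.from_euler(a,t)
def fk(q,p):
    a1,d,h,L1,a3,L2,dt,c=p
    M=T(E('z',q[0]).as_matrix(),[0,0,0])@T(E('y',q[1]).as_matrix(),[a1,0,h])@T(E('y',q[2]).as_matrix(),[0,d,L1])
    return M@T((E('z',q[3])*E('y',q[4])).as_matrix(),[0,0,0] + (E('z',0).apply([a3,0,L2])))@T(E('z',q[5]+c).as_matrix(),[0,0,dt])
def data(): return [json.loads(l) for l in open("log.jsonl")]
def fit():
    D=data()
    def f(p):
        r=[]
        for q,x,w in D:
            M=fk(q,p);r+=list(M[:3,3]-x)+list(.2*(rot(np.array(w)).as_matrix()-M[:3,:3]).ravel())
        return np.r_[r,1e-3*(np.array(p)-P0)]
    P0=np.array([0,.07,.35,.4,0,.45,.25,0.])
    best=min((least_squares(f,np.r_[P0[:7],c]) for c in(0,1.57,3.14,-1.57)),key=lambda s:s.cost)
    return best.x,best.cost,f(best.x)
lo=np.array([-3.01,-1.01,.06,-1.02,.09,-3.14]);hi=np.array([3.01,2.22,2.58,4.17,2.62,3.14])
def ik(M,p,q0):
    f=lambda q:np.r_[fk(q,p)[:3,3]-M[:3,3],.2*(fk(q,p)[:3,:3]-M[:3,:3]).ravel()]
    s=least_squares(f,np.clip(q0,lo+1e-3,hi-1e-3),bounds=(lo,hi));return s.x,np.sqrt(2*s.cost)
E
python3 - <<'E'
from fk import *
p,c,r=fit();print(np.round(p,4),c,np.abs(r[:-8]).max())
np.save("p.npy",p)
psi=np.radians(-82.67);u=np.array([np.cos(psi),np.sin(psi),0]);z=np.array([0,0,1.])
# tub: bead centre
bead=np.array([.5179,-.1574,.051])+np.array([.9918,.1275,0])*.015
def tcp(th,tau,bead=bead):
    # tray tilted th about bead; bar rel. pivot (-242,-10)mm; tool tilt tau; grasp pt 19 mm behind TCP
    bar=bead+u*(-.242*np.cos(th)-.010*np.sin(th))+z*(.242*np.sin(th)-.010*np.cos(th))
    Rm=tool(psi,tau);return T(Rm,bar+.016*Rm[:,2])
for tau0 in np.radians([0,20,40,50]):
    q=np.array(data()[-1][0])
    for th in np.radians([0,20,40,60,80,90,95]):
        q,e=ik(tcp(th,tau0-th),p,q);print(round(np.degrees(tau0)),round(np.degrees(th)),np.round(q,2),round(e,4))
E
```

```text
[0.     0.0742 0.238  0.4264 0.0957 0.6099 0.2795 1.5708] 1.258123930299572e-06 9.693721671755196e-07
0 0 [ 0.02  0.    2.03 -0.    1.1  -1.68] 0.0
0 20 [-0.18 -0.08  1.99  0.34  1.36 -1.97] 0.0
0 40 [-0.38 -0.04  1.9   0.6   1.66 -2.14] 0.0
0 60 [-0.56  0.1   1.77  0.81  1.95 -2.22] 0.0
0 80 [-0.69  0.31  1.64  1.01  2.22 -2.21] 0.0
0 90 [-0.73  0.42  1.57  1.13  2.34 -2.17] 0.0
0 95 [-0.75  0.48  1.53  1.2   2.39 -2.13] 0.0
20 0 [ 0.2   0.06  2.01 -0.39  1.13 -1.32] 0.0
20 20 [-0.   -0.12  1.99 -0.    1.27 -1.7 ] 0.0
20 40 [-0.25 -0.15  1.91  0.32  1.51 -1.99] 0.0
20 60 [-0.48 -0.03  1.79  0.57  1.79 -2.17] 0.0
20 80 [-0.65  0.17  1.64  0.77  2.06 -2.24] 0.0
20 90 [-0.72  0.29  1.56  0.87  2.19 -2.24] 0.0
20 95 [-0.74  0.36  1.52  0.92  2.25 -2.24] 0.0
40 0 [ 0.35  0.19  1.96 -0.72  1.26 -1.03] 0.0
40 20 [ 0.18 -0.07  1.98 -0.37  1.27 -1.41] 0.0
40 40 [-0.08 -0.19  1.93 -0.    1.41 -1.78] 0.0
40 60 [-0.35 -0.15  1.82  0.31  1.63 -2.06] 0.0
40 80 [-0.58  0.04  1.67  0.54  1.89 -2.23] 0.0
40 90 [-0.67  0.16  1.58  0.64  2.02 -2.27] 0.0
40 95 [-0.71  0.22  1.54  0.68  2.08 -2.28] 0.0
50 0 [ 0.4   0.27  1.93 -0.85  1.36 -0.92] 0.0
50 20 [ 0.26 -0.02  1.97 -0.54  1.31 -1.27] 0.0
50 40 [ 0.01 -0.19  1.93 -0.18  1.38 -1.66] 0.0
50 60 [-0.28 -0.19  1.83  0.16  1.56 -1.98] 0.0
50 80 [-0.53 -0.03  1.69  0.42  1.8  -2.2 ] 0.0
50 90 [-0.63  0.09  1.6   0.52  1.93 -2.27] 0.0
50 95 [-0.67  0.15  1.56  0.57  1.99 -2.29] 0.0
```

The fitted kinematics reproduce the logged poses to under 1 µm, and the whole tip up to 95° can be reached. I'll pinch the bar from behind with a 30° forward lean. Now to the pre-grasp.

```bash
cat > bargoal.py <<'E'
from fk import *
psi=np.radians(-78.25);Rm=tool(psi,np.radians(30));bar=np.array([.487,.1265,.052])
G=T(Rm,bar+.015*Rm[:,2]);pre=T(Rm,bar-.06*Rm[:,2])
E
python3 - <<'E'
from bargoal import *
p=np.load("p.npy");q,e=ik(pre,p,np.array(manip.state()["joint_pos"]));print(np.round(q,2),e)
print(pre[:3,3],row(cur(),pre,8))
E
```

```text
[ 0.44  0.01  1.95 -0.52  1.35 -1.18] 4.1703754781869543e-11
[0.48089075 0.15587136 0.10396152] [0.0001, -0.0077, 0.0103, 0.1223, -0.0001, 0.0005]
```

```bash

python3 shift.py '[[0.38,0,-0.008,0.01,0.122,0,0],[0.38,0,-0.008,0.01,0.122,0,0],[0.38,0,-0.008,0.01,0.122,0,0],[0.38,0,-0.008,0.01,0.122,0,0]]' >/dev/null
python3 shift.py '[[0.38,0,-0.008,0.01,0.122,0,0],[0.38,0,-0.008,0.01,0.122,0,0],[0.38,0,-0.008,0.01,0.122,0,0],[0.38,0,-0.008,0.01,0.122,0,0],[0.38,0,0,0,0,0,0]]'
python3 - <<'E'
from bargoal import *
log();print(row(cur(),pre,1),row(cur(),G,4))
cv2.imwrite("pics/w1.png",manip.grab_frame("wrist")[:,:,::-1])
E
```

```text
time: 2.98
tool_pos: [0.4812, 0.1531, 0.1043]
tool_rot: [0.025, -0.102, 0.96, -0.258]
contact_force: [0.7, 0.2, -0.2]
gripper_width: 0.38
grasp_force: 0.0
q [ 0.43  0.01  1.95 -0.52  1.35 -1.19] F [ 0.7  0.2 -0.2] tilt-axis z [ 0.101 -0.491 -0.865]
[-0.0003, 0.0026, -0.001, -0.0018, -0.0009, 0.0068] [-0.0001, 0.0007, 0.0185, -0.0004, -0.0002, 0.0017]
```

View pics/w1.png

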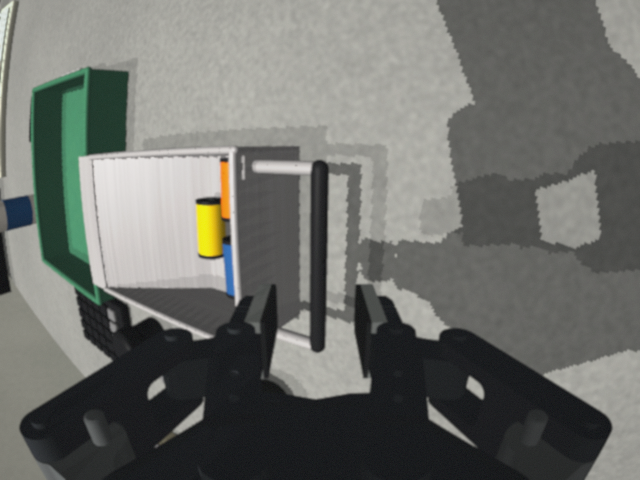

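The wrist view shows the bar (column 318, rows 165–350) midway between the fingers (columns 270 and 362) and parallel to the pads. Going in along the tool axis to pinch it.

```bash

python3 shift.py '[[0.38,0,0.002,0.02,0,0,0.003],[0.38,0,0.001,0.02,0,0,0.002],[0.38,0,0,0.02,0,0,0.002],[0.38,0,0,0.014,0,0,0],[0.38,0,0,0,0,0,0]]'
python3 shift.py '[[0,0,0,0,0,0,0],[0,0,0,0,0,0,0],[0,0,0,0,0,0,0],[0,0,0,0,0,0,0],[0,0,0,0,0,0,0]]'
python3 - <<'E'
from bargoal import *
log();print(row(cur(),G,1))
im=manip.grab_frame("top")[:,:,::-1];cv2.imwrite("pics/top1.png",im)
cv2.imwrite("pics/w2.png",manip.grab_frame("wrist")[:,:,::-1])
E
```

```text
time: 3.65
tool_pos: [0.4893, 0.1172, 0.0393]
tool_rot: [0.026, -0.097, 0.961, -0.259]
contact_force: [0.4, -0.4, 0.6]
gripper_width: 0.379
grasp_force: 0.0
time: 4.28
tool_pos: [0.4906, 0.1187, 0.0412]
tool_rot: [0.028, -0.097, 0.961, -0.258]
contact_force: [0.6, 3.1, 0.7]
gripper_width: 0.089
grasp_force: 58.7
q [ 0.37  0.08  1.99 -0.56  1.21 -1.17] F [0.6 3.1 0.7] tilt-axis z [ 0.105 -0.491 -0.865]
[0.002, 0.0018, 0.0014, -0.0019, 0.0026, -0.0044]
```

View pics/w2.png

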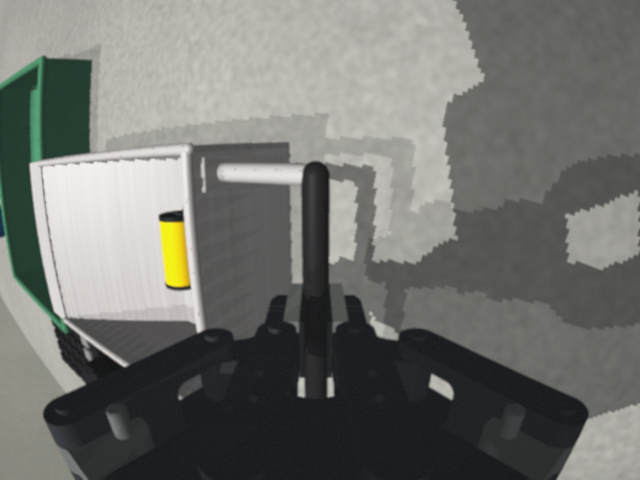

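The bar is pinched between the pads (column 315), grip force 58.7 N. Now re-measuring the lip and tub for the slide.

```bash
sed -i 's#"pics/top0.png"#sys.argv[1]#; /^for n,px/d; /crop.png/d' meas.py
python3 meas.py pics/top1.png
cat > slide.py <<'E'
from fk import *
# measured tray/tub (argv: lip x, lip y, tray psi deg, goal bead tray-x in mm, n, optional lateral)
def tray(psi,o,th=0):
    u=np.array([np.cos(psi),np.sin(psi),0]);z=np.array([0,0,1.])
    x=u*np.cos(th)-z*np.sin(th);zz=u*np.sin(th)+z*np.cos(th)
    return T(np.c_[x,np.cross(zz,x),zz],o)
TA=np.radians(7.33);tx=np.array([np.cos(TA),np.sin(TA),0]);ty=np.array([-tx[1],tx[0],0])
RIM=np.array([.5306,-.2566,.051])+.1*ty
PG=np.arctan2(-ty[1],-ty[0])
E
python3 - <<'E'
from slide import *
print(RIM,np.degrees(PG))
E
```

```text
tub rect mm ((530.6312866210938, -256.59130859375), (266.2541198730469, 207.01821899414062), 7.326639652252197)
[[ 385.3911  -170.90446]
 [ 411.79126 -376.23242]
 [ 675.87146 -342.27814]
 [ 649.4713  -136.9502 ]]
bar ((487.0213928222656, 123.8095474243164), (115.1660385131836, 31.29339599609375), 2.617121458053589)
[[428.784   136.8106 ]
 [430.2129  105.54984]
 [545.2588  110.8085 ]
 [543.8299  142.06924]]
lip ((537.0817260742188, -115.80555725097656), (131.55642700195312, 31.29214859008789), 11.920652389526367)
[[ 469.49023  -114.08384 ]
 [ 475.95386  -144.70116 ]
 [ 604.6732   -117.527275]
 [ 598.2096    -86.90996 ]]
[ 0.51784161 -0.15741722  0.051     ] -82.67
```

```bash
python3 - <<'E'
from slide import *
C=cur();psi0=np.radians(-78.25);u0=np.array([np.cos(psi0),np.sin(psi0),0])
bar=np.array([.488,.1262,0]);A=tray(psi0,bar+.112*u0)
rel=np.linalg.inv(A)@C; np.save("rel.npy",rel)
h=A@[.136,0,.062,1];print("hook now, tub xy:",(h[:3]-RIM)@tx,(h[:3]-RIM)@ty, "tray in TCP frame z",rel[:3,3])
for bx in(.150,.131):
    B=tray(PG,(RIM+.010*tx)*[1,1,0]+bx*ty); print(bx,(B@rel)[:3,3],row(C,B@rel,8 if bx>.14 else 1))
B=tray(PG,(RIM+.010*tx)*[1,1,0]+.15*ty);B2=tray(PG,(RIM+.010*tx)*[1,1,0]+.131*ty);print(row(B@rel,B2@rel,4))
E
```

```text
hook now, tub xy: 0.025699902241213157 0.037844322602781276 tray in TCP frame z [-0.10414205  0.00098478  0.04105772]
0.15 [0.49631217 0.0960494  0.04105772] [-0.0002, -0.0025, 0.0015, 0.0, 0.0048, 0.0083]
0.131 [0.49873627 0.07720467 0.04105772] [0.0003, -0.0366, 0.0212, 0.0003, 0.0387, 0.0667]
[-0.0, -0.0041, 0.0024, -0.0, -0.0, 0.0]
```

```bash

python3 shift.py '[[0,-0.0002,-0.0025,0.0015,0,0.0048,0.0083],[0,-0.0002,-0.0025,0.0015,0,0.0048,0.0083],[0,-0.0002,-0.0025,0.0015,0,0.0048,0.0083],[0,-0.0002,-0.0025,0.0015,0,0.0048,0.0083]]'
python3 shift.py '[[0,-0.0002,-0.0025,0.0015,0,0.0048,0.0083],[0,-0.0002,-0.0025,0.0015,0,0.0048,0.0083],[0,-0.0002,-0.0025,0.0015,0,0.0048,0.0083],[0,-0.0002,-0.0025,0.0015,0,0.0048,0.0083],[0,0,0,0,0,0,0]]'
python3 - <<'E'
from slide import *
log()
cv2.imwrite("pics/top2.png",manip.grab_frame("top")[:,:,::-1])
rel=np.load("rel.npy");Tr=cur()@np.linalg.inv(rel);print(Tr.round(4))
B=tray(PG,(RIM+.010*tx)*[1,1,0]+.131*ty)@rel;print(row(cur(),B,4))
E
python3 meas.py pics/top2.png
```

```text
time: 4.88
tool_pos: [0.4937, 0.1069, 0.041]
tool_rot: [0.023, -0.078, 0.962, -0.259]
contact_force: [0.7, 3.6, 2.6]
gripper_width: 0.091
grasp_force: 59.0
time: 5.5
tool_pos: [0.4963, 0.0953, 0.0409]
tool_rot: [0.018, -0.06, 0.964, -0.259]
contact_force: [0.9, 2.8, 5.5]
gripper_width: 0.09
grasp_force: 59.2
q [ 0.32  0.09  1.98 -0.55  1.22 -1.14] F [0.9 2.8 5.5] tilt-axis z [ 0.067 -0.498 -0.865]
[[ 1.276e-01  9.918e-01 -4.000e-04  5.086e-01]
 [-9.918e-01  1.276e-01  9.000e-04 -8.100e-03]
 [ 1.000e-03  2.000e-04  1.000e+00 -0.000e+00]
 [ 0.000e+00  0.000e+00  0.000e+00  1.000e+00]]
[-0.0, -0.004, 0.0023, -0.0002, 0.0001, -0.0]
tub rect mm ((530.642578125, -256.6466064453125), (266.30657958984375, 206.95248413085938), 7.3112568855285645)
[[ 385.40356 -170.95671]
 [ 411.74023 -376.22653]
 [ 675.8816  -342.3365 ]
 [ 649.5449  -137.06668]]
bar ((498.95977783203125, 121.51016235351562), (104.28401184082031, 36.8692512512207), 2.236659049987793)
[[446.13806  137.89578 ]
 [447.57697  101.054634]
 [551.7815   105.12454 ]
 [550.3426   141.9657  ]]
lip ((525.0601806640625, -142.00331115722656), (131.416259765625, 34.0991096496582), 5.166975021362305)
[[ 458.0836  -130.94061]
 [ 461.1545  -164.90115]
 [ 592.03674 -153.06601]
 [ 588.9658  -119.10547]]
```

```bash
python3 -c "
import cv2
im=cv2.imread('pics/top2.png');cv2.imwrite('pics/c2.png',cv2.resize(im[225:345,210:370],None,fx=5,fy=5,interpolation=cv2.INTER_CUBIC))"
```

```text
(no output)
```

View pics/c2.png

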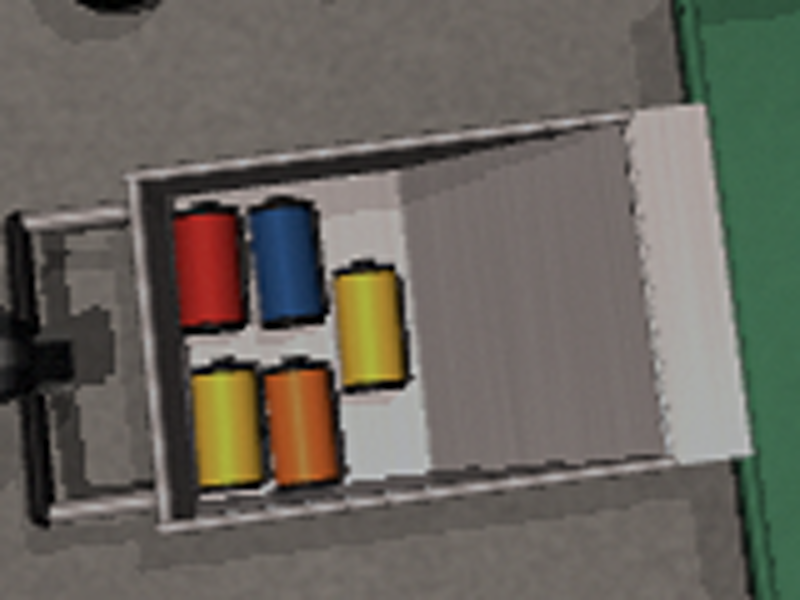

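The crop shows the lip end edge running (705,103) to (750,453), parallel to the rim edge (680,0)–(755,600) and now just over the rim. The lip mask was contaminated, so I'll check with this edge instead.

```bash
python3 - <<'E'
from slide import *
for px in((705,103),(750,453),(632,108),(665,460)):
    w=cast("top",[px[0]/5+210-.4,px[1]/5+225-.4],.0685)[0]; print((w-RIM)[:2]@tx[:2]*1e3,(w-RIM)[:2]@ty[:2]*1e3)
E
```

```text
74.65086747923797 -1.4308413627505783
-55.86113407817099 -0.4490674354655968
76.1313842670153 26.002318015380908
-54.41165486030307 30.813741488002943
```

The lip end is 1 mm past the rim centre line, 0.4° off parallel and 10 mm off centre, as the model predicted. Sliding up to the stop.

```bash

python3 shift.py '[[0,0,-0.004,0.0023,0,0,0],[0,0,-0.004,0.0023,0,0,0],[0,0,-0.004,0.0023,0,0,0],[0,0,-0.003,0.0017,0,0,0],[0,0,0,0,0,0,0]]'
python3 - <<'E'
from slide import *
log();rel=np.load("rel.npy");o=(cur()@np.linalg.inv(rel))[:3,3];print("bead at tray x",(o-RIM)@ty,(o-RIM)@tx,o[2])
E
python3 shift.py '[[0,0,-0.001,0.0006,0,0,0],[0,0,0,0,0,0,0]]'
python3 shift.py '[[0,0,-0.001,0.0006,0,0,0],[0,0,0,0,0,0,0]]'
python3 - <<'E'
from slide import *
log();rel=np.load("rel.npy");o=(cur()@np.linalg.inv(rel))[:3,3];print("bead at tray x",(o-RIM)@ty,(o-RIM)@tx,o[2])
cv2.imwrite("pics/top3.png",manip.grab_frame("top")[:,:,::-1])
E
python3 meas.py pics/top3.png|head -1
```

```text
time: 6.18
tool_pos: [0.4981, 0.0784, 0.0409]
tool_rot: [0.018, -0.06, 0.964, -0.259]
contact_force: [0.3, 3.6, 5.2]
gripper_width: 0.089
grasp_force: 59.3
q [ 0.28  0.08  2.   -0.56  1.21 -1.17] F [0.3 3.6 5.2] tilt-axis z [ 0.066 -0.498 -0.865]
bead at tray x 0.1322218197349609 0.009471287847638427 -0.00010572208263386756
time: 6.42
tool_pos: [0.4982, 0.0776, 0.0409]
tool_rot: [0.018, -0.06, 0.964, -0.259]
contact_force: [-1.0, 4.6, 7.0]
gripper_width: 0.089
grasp_force: 59.5
time: 6.68
tool_pos: [0.4984, 0.0764, 0.0409]
tool_rot: [0.018, -0.06, 0.964, -0.259]
contact_force: [-0.3, 5.3, 7.2]
gripper_width: 0.091
grasp_force: 59.5
q [ 0.28  0.08  2.   -0.56  1.21 -1.17] F [-0.3  5.3  7.2] tilt-axis z [ 0.066 -0.497 -0.865]
bead at tray x 0.13028468606432558 0.009568339364717907 -0.00013078869431754764
tub rect mm ((530.6277465820312, -256.61700439453125), (266.3235168457031, 206.9682159423828), 7.326640605926514)
```

The stop is at the rim (modelled 130.3 mm, Fy up to 5 N) and the tub hasn't moved. Now working out the hooking row and the constant row for the tip about the bead.

```bash
cat >> slide.py <<'E'
PV=np.array([.130,0,.062])
def hooked(th,lat=.0095,dz=0.,dy=0.):
    B=tray(PG,[0,0,0],th);B[:3,3]=RIM+lat*tx+dy*ty+[0,0,dz]-B[:3,:3]@PV;return B
def where(th=None):
    rel=np.load("rel.npy");M=cur()@np.linalg.inv(rel)
    th=np.arcsin(-M[2,0]);pv=M[:3,:3]@PV+M[:3,3]-RIM
    print("tilt deg %.1f"%np.degrees(th),"pivot vs bead mm: lat %.1f out %.1f up %.1f"%tuple(1e3*np.array([pv@tx,pv@ty,pv[2]])))
E
python3 - <<'E'
from slide import *
rel=np.load("rel.npy");where()
print(row(cur(),hooked(.11)@rel,4));print(row(hooked(.11)@rel,hooked(1.61)@rel,30));print(row(hooked(.0)@rel,hooked(1.5)@rel,30))
print(hooked(.11)[:3,3])
E
```

```text
tilt deg 0.0 pivot vs bead mm: lat 9.6 out 0.3 up 10.9
[0.0, -0.0016, -0.0034, -0.0275, 0.0001, 0.0001]
[-0.0, -0.0052, -0.0105, -0.05, 0.0002, 0.0001]
[-0.0, -0.0052, -0.0105, -0.05, 0.0002, 0.0001]
[ 0.50990993 -0.02129622  0.0036459 ]
```

```bash

python3 shift.py '[[0,0,-0.0016,-0.0034,-0.0275,0,0],[0,0,-0.0016,-0.0034,-0.0275,0,0],[0,0,-0.0016,-0.0034,-0.0275,0,0],[0,0,-0.0016,-0.0034,-0.0275,0,0],[0,0,0,0,0,0,0]]'
python3 -c "from slide import *;log();where()"
python3 shift.py '[[0,0,-0.0052,-0.0105,-0.05,0,0],[0,0,-0.0052,-0.0105,-0.05,0,0],[0,0,0,0,0,0,0]]'
python3 - <<'E'
from slide import *
log();where()
cv2.imwrite("pics/s4.png",cv2.resize(manip.grab_frame("scene")[150:330,180:480,::-1],None,fx=2.6,fy=2.6))
cv2.imwrite("pics/top4.png",manip.grab_frame("top")[:,:,::-1])
E
python3 meas.py pics/top4.png|head -1
```

```text
time: 7.35
tool_pos: [0.498, 0.0768, 0.0558]
tool_rot: [0.015, -0.06, 0.977, -0.205]
contact_force: [-0.7, 3.1, -3.1]
gripper_width: 0.082
grasp_force: 58.6
q [ 0.23  0.01  2.01 -0.45  1.2  -1.28] F [-0.7  3.1 -3.1] tilt-axis z [ 0.054 -0.399 -0.915]
tilt deg 6.4 pivot vs bead mm: lat 9.1 out -0.2 up -0.4
time: 7.72
tool_pos: [0.4988, 0.0752, 0.0799]
tool_rot: [0.012, -0.061, 0.986, -0.156]
contact_force: [-0.2, 2.0, -1.7]
gripper_width: 0.091
grasp_force: 58.9
q [ 0.17 -0.05  2.01 -0.34  1.22 -1.4 ] F [-0.2  2.  -1.7] tilt-axis z [ 0.043 -0.307 -0.951]
tilt deg 12.1 pivot vs bead mm: lat 9.7 out -0.2 up 0.5
tub rect mm ((530.65625, -256.62744140625), (266.366943359375, 207.01727294921875), 7.301298141479492)
```

View pics/s4.png

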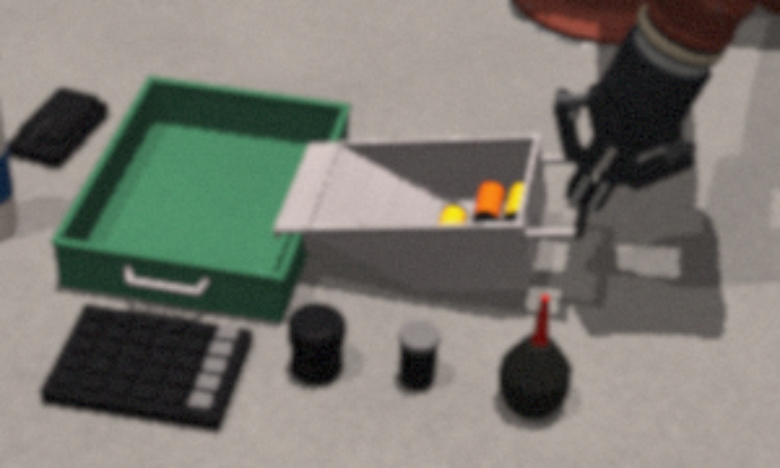

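The scene crop shows the lip (290,190) over the tub's rim, rear raised, all cassettes aboard and the tub unmoved. Tipping on with a slight downward bias.

```bash

python3 shift.py '[[0,0,-0.0052,-0.0095,-0.05,0,0],[0,0,-0.0052,-0.0105,-0.05,0,0],[0,0,-0.0052,-0.0105,-0.05,0,0],[0,0,-0.0052,-0.0105,-0.05,0,0]]'
python3 -c "from slide import *;log();where()"
python3 shift.py '[[0,0,-0.0052,-0.0105,-0.05,0,0],[0,0,-0.0052,-0.0105,-0.05,0,0],[0,0,-0.0052,-0.0105,-0.05,0,0],[0,0,-0.0052,-0.0105,-0.05,0,0],[0,0,-0.0052,-0.0105,-0.05,0,0]]'
python3 - <<'E'
from slide import *
log();where()
cv2.imwrite("pics/top5.png",manip.grab_frame("top")[:,:,::-1])
E
python3 meas.py pics/top5.png|head -1
```

```text
time: 8.32
tool_pos: [0.4988, 0.0656, 0.1231]
tool_rot: [0.005, -0.063, 0.996, -0.057]
contact_force: [-0.0, 3.9, -1.0]
gripper_width: 0.093
grasp_force: 59.0
q [ 0.05 -0.15  1.99 -0.12  1.28 -1.62] F [-0.   3.9 -1. ] tilt-axis z [ 0.016 -0.112 -0.994]
tilt deg 23.6 pivot vs bead mm: lat 9.0 out 0.7 up -2.4
time: 8.95
tool_pos: [0.502, 0.041, 0.1765]
tool_rot: [-0.003, -0.063, 0.996, 0.069]
contact_force: [-1.1, 5.2, 0.7]
gripper_width: 0.088
grasp_force: 59.1
q [-0.14 -0.19  1.94  0.13  1.43 -1.86] F [-1.1  5.2  0.7] tilt-axis z [-0.015  0.136 -0.991]
tilt deg 38.0 pivot vs bead mm: lat 9.3 out 1.4 up -2.1
tub rect mm ((530.6341552734375, -256.6302795410156), (266.3223876953125, 207.01727294921875), 7.301298141479492)
```

```bash

python3 shift.py '[[0,0,-0.0042,-0.0105,-0.05,0,0],[0,0,-0.0052,-0.0105,-0.05,0,0],[0,0,-0.0052,-0.0105,-0.05,0,0],[0,0,-0.0052,-0.0105,-0.05,0,0]]'
python3 -c "from slide import *;log();where()"
python3 shift.py '[[0,0,-0.0052,-0.0105,-0.05,0,0],[0,0,-0.0052,-0.0105,-0.05,0,0],[0,0,-0.0052,-0.0105,-0.05,0,0],[0,0,-0.0052,-0.0105,-0.05,0,0],[0,0,0,0,0,0,0]]'
python3 - <<'E'
from slide import *
log();where()
cv2.imwrite("pics/top6.png",manip.grab_frame("top")[:,:,::-1])
E
python3 meas.py pics/top6.png|head -1
```

```text
time: 9.5
tool_pos: [0.5055, 0.0127, 0.2134]
tool_rot: [-0.009, -0.062, 0.984, 0.167]
contact_force: [-0.4, 4.9, 2.4]
gripper_width: 0.092
grasp_force: 59.4
q [-0.29 -0.17  1.88  0.31  1.57 -2.01] F [-0.4  4.9  2.4] tilt-axis z [-0.04   0.328 -0.944]
tilt deg 49.4 pivot vs bead mm: lat 9.3 out 2.0 up -1.7
time: 10.12
tool_pos: [0.5103, -0.0232, 0.2447]
tool_rot: [-0.015, -0.061, 0.962, 0.265]
contact_force: [-0.6, 5.3, 6.5]
gripper_width: 0.085
grasp_force: 59.8
q [-0.44 -0.1   1.81  0.45  1.72 -2.13] F [-0.6  5.3  6.5] tilt-axis z [-0.062  0.507 -0.86 ]
tilt deg 60.8 pivot vs bead mm: lat 9.6 out 1.7 up -0.6
tub rect mm ((452.60662841796875, -184.28225708007812), (50.062713623046875, 128.71348571777344), 67.18153381347656)Traceback (most recent call last):
  File "meas.py", line 10, in <module>
    c=big(b);W=cast("top",c[:,0,:],.053)[:,:2]
  File "meas.py", line 4, in big
    c,_=cv2.findContours(m,cv2.RETR_EXTERNAL,cv2.CHAIN_APPROX_NONE);return max(c,key=cv2.contourArea)
                                                                           ~~~^^^^^^^^^^^^^^^^^^^^^^^
ValueError: max() iterable argument is empty
```

```bash

python3 shift.py '[[0,0,-0.0037,-0.0115,-0.05,0,0],[0,0,-0.0052,-0.0105,-0.05,0,0],[0,0,-0.0052,-0.0105,-0.05,0,0],[0,0,-0.0052,-0.0105,-0.05,0,0]]'
python3 -c "from slide import *;log();where()"
python3 shift.py '[[0,0,-0.0047,-0.011,-0.05,0,0],[0,0,-0.0052,-0.0105,-0.05,0,0],[0,0,-0.0052,-0.0105,-0.05,0,0],[0,0,-0.0052,-0.0105,-0.05,0,0],[0,0,0,0,0,0,0]]'
python3 - <<'E'
from slide import *
log();where()
a=manip.grab_frame("scene")[130:330,180:480,::-1];b=manip.grab_frame("top")[150:350,220:520,::-1]
cv2.imwrite("pics/m7.png",cv2.resize(np.vstack([a,b]),None,fx=1.5,fy=1.5))
E
```

```text
time: 10.68
tool_pos: [0.515, -0.0635, 0.2676]
tool_rot: [-0.022, -0.059, 0.931, 0.359]
contact_force: [-0.3, 2.2, 3.4]
gripper_width: 0.09
grasp_force: 59.7
q [-0.56  0.    1.72  0.58  1.88 -2.21] F [-0.3  2.2  3.4] tilt-axis z [-0.083  0.666 -0.742]
tilt deg 72.2 pivot vs bead mm: lat 9.2 out 2.1 up 0.1
time: 11.3
tool_pos: [0.5208, -0.1089, 0.2823]
tool_rot: [-0.027, -0.056, 0.89, 0.451]
contact_force: [0.4, 0.3, 4.6]
gripper_width: 0.085
grasp_force: 59.8
q [-0.66  0.13  1.63  0.69  2.03 -2.26] F [0.4 0.3 4.6] tilt-axis z [-0.098  0.8   -0.592]
tilt deg 83.8 pivot vs bead mm: lat 9.4 out 1.6 up 0.8
```

View pics/m7.png

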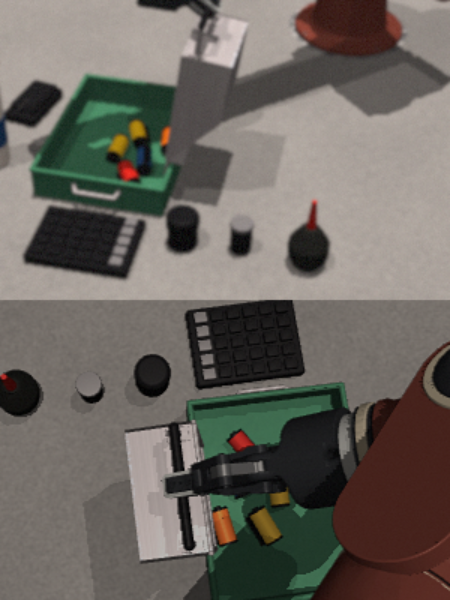

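All five cassettes show below the tilted tray inside the tub: two yellow, red and blue at (130,150) in the scene half, orange by the rim at (225,525) in the top half. I'll go to about 91° to be sure, then check.

```bash

python3 shift.py '[[0,0,-0.0052,-0.0105,-0.05,0,0],[0,0,-0.0052,-0.0105,-0.05,0,0],[0,0,-0.0032,-0.0065,-0.03,0,0],[0,0,0,0,0,0,0],[0,0,0,0,0,0,0]]'
python3 - <<'E'
from slide import *
log();where()
a=manip.grab_frame("scene")[130:330,180:480,::-1];b=manip.grab_frame("top")[150:350,220:520,::-1]
cv2.imwrite("pics/m8.png",cv2.resize(np.vstack([a,b]),None,fx=1.5,fy=1.5))
E
```

```text
time: 12.02
tool_pos: [0.5246, -0.1387, 0.2867]
tool_rot: [-0.03, -0.055, 0.86, 0.507]
contact_force: [0.6, 0.8, 5.3]
gripper_width: 0.09
grasp_force: 60.0
q [-0.71  0.23  1.57  0.76  2.12 -2.27] F [0.6 0.8 5.3] tilt-axis z [-0.107  0.869 -0.484]
tilt deg 88.8 pivot vs bead mm: lat 9.8 out 1.5 up 1.2
```

View pics/m8.png

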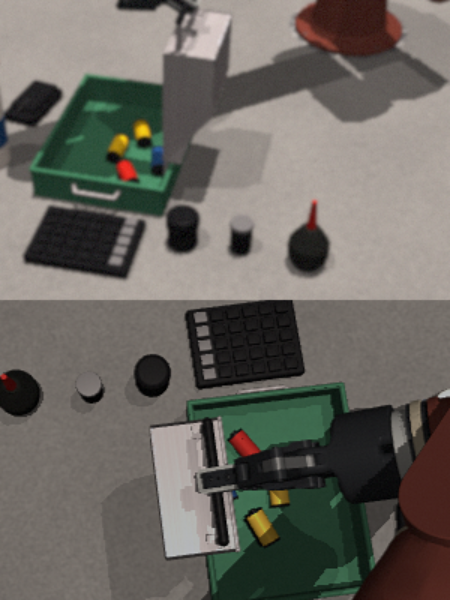

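Tilt is about 91°. The orange one is now hidden behind the tray, so I'll check it on the way down. Computing the reverse row.

```bash
python3 - <<'E'
from slide import *
rel=np.load("rel.npy");print(row(hooked(1.5)@rel,hooked(0)@rel,30))
E
```

```text
[0.0, 0.0047, 0.0108, 0.05, -0.0002, -0.0001]
```

```bash

python3 shift.py '[[0,0,0.0047,0.0108,0.05,0,0],[0,0,0.0047,0.0108,0.05,0,0],[0,0,0.0047,0.0108,0.05,0,0],[0,0,0.0047,0.0108,0.05,0,0]]'
python3 -c "from slide import *;log();where()"
python3 shift.py '[[0,0,0.0047,0.0108,0.05,0,0],[0,0,0.0047,0.0108,0.05,0,0],[0,0,0.0047,0.0108,0.05,0,0],[0,0,0.0047,0.0108,0.05,0,0]]'
python3 - <<'E'
from slide import *
log();where()
a=manip.grab_frame("scene")[130:330,180:480,::-1];b=manip.grab_frame("top")[150:350,220:520,::-1]
cv2.imwrite("pics/m9.png",cv2.resize(np.vstack([a,b]),None,fx=1.5,fy=1.5))
for n,im in(("s",a),("t",b)):
    h=cv2.cvtColor(np.ascontiguousarray(im),cv2.COLOR_BGR2HSV)
    for c,l,u in(("orange",(5,150,80),(16,255,255)),("red",(0,150,80),(4,255,255)),("blue",(100,150,60),(125,255,255)),("yellow",(20,150,80),(35,255,255))):
        k,_,st,ce=cv2.connectedComponentsWithStats(cv2.inRange(h,l,u));print(n,c,[(int(s[4]),x.round().tolist()) for s,x in zip(st[1:],ce[1:]) if s[4]>12])
E
```

```text
time: 12.62
tool_pos: [0.5184, -0.0912, 0.2778]
tool_rot: [-0.025, -0.058, 0.907, 0.417]
contact_force: [0.8, -0.1, 0.5]
gripper_width: 0.09
grasp_force: 59.9
q [-0.63  0.08  1.67  0.65  1.97 -2.25] F [ 0.8 -0.1  0.5] tilt-axis z [-0.093  0.753 -0.652]
tilt deg 79.4 pivot vs bead mm: lat 9.3 out 2.1 up 0.4
time: 13.12
tool_pos: [0.5124, -0.0477, 0.2598]
tool_rot: [-0.019, -0.06, 0.944, 0.324]
contact_force: [1.1, 0.3, -2.0]
gripper_width: 0.089
grasp_force: 59.7
q [-0.52 -0.04  1.76  0.53  1.82 -2.18] F [ 1.1  0.3 -2. ] tilt-axis z [-0.075  0.609 -0.79 ]
tilt deg 68.0 pivot vs bead mm: lat 8.5 out 2.2 up -0.4
s orange [(21, [202.0, 14.0]), (28, [262.0, 18.0]), (42, [210.0, 23.0]), (28, [217.0, 28.0]), (83, [113.0, 90.0])]
s red [(108, [83.0, 113.0]), (47, [208.0, 145.0])]
s blue [(79, [105.0, 103.0])]
s yellow [(98, [94.0, 86.0]), (120, [79.0, 96.0])]
t orange [(1609, [222.0, 115.0]), (24, [248.0, 73.0]), (225, [256.0, 97.0]), (185, [281.0, 103.0]), (17, [297.0, 115.0]), (62, [279.0, 120.0]), (451, [281.0, 164.0]), (49, [168.0, 195.0])]
t red [(13, [2.0, 51.0]), (16, [252.0, 63.0]), (13, [258.0, 70.0]), (28, [272.0, 84.0]), (75, [260.0, 93.0]), (14, [237.0, 85.0]), (24, [245.0, 95.0]), (70, [235.0, 102.0]), (17, [255.0, 105.0]), (14, [290.0, 106.0]), (57, [278.0, 113.0]), (99, [256.0, 121.0]), (13, [247.0, 118.0]), (14, [286.0, 122.0]), (15, [251.0, 122.0]), (21, [271.0, 133.0]), (50, [200.0, 149.0]), (22, [291.0, 151.0]), (20, [186.0, 176.0]), (16, [168.0, 188.0])]
t blue []
t yellow []
```

The scene masks give orange at crop (113,90) with red, blue and both yellows around (79–105, 86–113), so all five are in the tub. Lowering further, with a small downward bias to keep the lip seated.

```bash

python3 shift.py '[[0,0,0.0041,0.0116,0.05,0,0],[0,0,0.0047,0.0108,0.05,0,0],[0,0,0.0047,0.0108,0.05,0,0],[0,0,0.0047,0.0108,0.05,0,0]]' >/dev/null
python3 -c "from slide import *;log();where()"
python3 shift.py '[[0,0,0.0047,0.0108,0.05,0,0],[0,0,0.0047,0.0108,0.05,0,0],[0,0,0.0047,0.0108,0.05,0,0],[0,0,0.0047,0.0108,0.05,0,0]]' >/dev/null
python3 -c "from slide import *;log();where()"
python3 shift.py '[[0,0,0.0047,0.0108,0.05,0,0],[0,0,0.0047,0.0108,0.05,0,0],[0,0,0.0047,0.0108,0.05,0,0],[0,0,0.0047,0.0108,0.05,0,0]]' >/dev/null
python3 -c "from slide import *;log();where()"
```

```text
q [-0.39 -0.13  1.84  0.4   1.67 -2.09] F [-0.1  0.2 -2.7] tilt-axis z [-0.054  0.443 -0.895]
tilt deg 56.6 pivot vs bead mm: lat 8.7 out 2.2 up -1.1
q [-0.24 -0.19  1.91  0.25  1.51 -1.96] F [ 0.3 -1.1 -2.1] tilt-axis z [-0.031  0.257 -0.966]
tilt deg 45.1 pivot vs bead mm: lat 8.4 out 1.8 up -1.6
q [-0.08 -0.19  1.96  0.06  1.38 -1.79] F [-0.7 -0.8 -1.8] tilt-axis z [-0.006  0.062 -0.998]
tilt deg 33.7 pivot vs bead mm: lat 8.4 out 1.8 up -1.6
```

```bash

python3 shift.py '[[0,0,0.0047,0.0108,0.05,0,0],[0,0,0.0047,0.0108,0.05,0,0],[0,0,0.0047,0.0108,0.05,0,0],[0,0,0.0047,0.0108,0.05,0,0],[0,0,0.0047,0.0108,0.05,0,0]]' >/dev/null
python3 -c "from slide import *;log();where()"
python3 shift.py '[[0,0,0.0047,0.0108,0.05,0,0],[0,0,0.0047,0.0108,0.05,0,0],[0,0,0.0047,0.0108,0.05,0,0],[0,0,0.0047,0.0108,0.05,0,0],[0,0,0,0,0,0,0]]' >/dev/null
python3 - <<'E'
from slide import *
log();where();rel=np.load("rel.npy")
flat=tray(PG,(RIM+.0095*tx)*[1,1,0]+.131*ty);print(row(cur(),flat@rel,5))
away=tray(PG,(RIM+.0095*tx)*[1,1,0]+.180*ty);print(row(flat@rel,away@rel,10))
E
```

```text
q [ 0.1  -0.12  2.   -0.2   1.26 -1.54] F [-0.1 -0.9 -2.2] tilt-axis z [ 0.025 -0.185 -0.982]
tilt deg 19.3 pivot vs bead mm: lat 8.5 out 1.9 up -1.5
q [ 0.22 -0.    2.01 -0.41  1.2  -1.31] F [ 0.7  0.5 -1.6] tilt-axis z [ 0.046 -0.373 -0.927]
tilt deg 8.0 pivot vs bead mm: lat 7.9 out 2.6 up -3.0
[-0.0004, 0.0012, 0.0036, 0.0279, -0.0009, 0.0006]
[0.0, 0.0042, -0.0025, -0.0, -0.0, 0.0]
```

```bash

python3 shift.py '[[0,0,0.0012,0.0036,0.028,0,0],[0,0,0.0012,0.0036,0.028,0,0],[0,0,0.0012,0.0036,0.028,0,0],[0,0,0.0012,0.0036,0.028,0,0],[0,0,0.0012,0.0036,0.028,0,0]]' >/dev/null
python3 shift.py '[[0,0,0,0,0,0,0],[0,0,0,0,0,0,0]]'
python3 -c "from slide import *;log();where()"
```

```text
time: 16.85
tool_pos: [0.4981, 0.0768, 0.0431]
tool_rot: [0.018, -0.06, 0.964, -0.259]
contact_force: [0.2, -0.0, -0.4]
gripper_width: 0.092
grasp_force: 59.8
q [ 0.28  0.08  2.   -0.56  1.21 -1.17] F [ 0.2 -0.  -0.4] tilt-axis z [ 0.066 -0.498 -0.865]
tilt deg -0.0 pivot vs bead mm: lat 9.3 out 0.7 up 13.1
```

```bash

python3 shift.py '[[0,0,0.0005,0.001,0,0,0],[0,0,0.0005,0.0007,0,0,0],[0,0,0,0,0,0,0]]'
python3 -c "from slide import *;log();where()"
python3 shift.py '[[0,0,0.0042,-0.0025,0,0,0],[0,0,0.0042,-0.0025,0,0,0],[0,0,0.0042,-0.0025,0,0,0],[0,0,0.0042,-0.0025,0,0,0]]' >/dev/null
python3 shift.py '[[0,0,0.0042,-0.0025,0,0,0],[0,0,0.0042,-0.0025,0,0,0],[0,0,0.0042,-0.0025,0,0,0],[0,0,0,0,0,0,0],[0,0,0,0,0,0,0]]'
python3 - <<'E'
from slide import *
log();where()
cv2.imwrite("pics/top10.png",manip.grab_frame("top")[:,:,::-1])
E
python3 meas.py pics/top10.png
```

```text
time: 17.23
tool_pos: [0.4984, 0.0769, 0.0415]
tool_rot: [0.018, -0.06, 0.964, -0.259]
contact_force: [-0.0, 1.7, 0.2]
gripper_width: 0.085
grasp_force: 60.0
q [ 0.28  0.08  2.   -0.56  1.21 -1.17] F [-0.   1.7  0.2] tilt-axis z [ 0.066 -0.497 -0.865]
tilt deg -0.0 pivot vs bead mm: lat 9.6 out 0.7 up 11.4
time: 18.35
tool_pos: [0.4941, 0.1112, 0.0418]
tool_rot: [0.018, -0.06, 0.964, -0.259]
contact_force: [-0.7, 1.5, -0.2]
gripper_width: 0.09
grasp_force: 59.9
q [ 0.35  0.1   1.97 -0.54  1.24 -1.12] F [-0.7  1.5 -0.2] tilt-axis z [ 0.066 -0.497 -0.865]
tilt deg 0.0 pivot vs bead mm: lat 9.8 out 35.4 up 11.6
tub rect mm ((530.696533203125, -256.7035217285156), (266.30609130859375, 206.94921875), 7.300849914550781)
[[ 385.47354 -170.98883]
 [ 411.7725  -376.26022]
 [ 675.91956 -342.4182 ]
 [ 649.6206  -137.14682]]
bar ((490.8365783691406, 119.95660400390625), (35.61616516113281, 112.10346221923828), 82.71338653564453)
[[432.97888  109.401535]
 [544.177     95.183136]
 [548.6943   130.51167 ]
 [437.49615  144.73007 ]]
lip ((521.7745971679688, -126.50202178955078), (131.05230712890625, 30.598400115966797), 7.167012691497803)
[[ 454.85165 -119.49753]
 [ 458.66916 -149.85686]
 [ 588.6975  -133.50652]
 [ 584.88    -103.14719]]
```

Tub unmoved; the tray is aligned and its lip clear of the tub. Settling 1 mm, releasing and backing out along the tool axis.

```bash

python3 shift.py '[[0,0,0.0005,0.0009,0,0,0],[0,0,0,0,0,0,0]]'
python3 shift.py '[[0.2,0,0,0,0,0,0],[0.35,0,0,0,0,0,0],[0.35,0,0,0,0,0,0],[0.35,0,0,0,0,0,0]]'
python3 shift.py '[[0.35,0,0,-0.02,0,0,0],[0.35,0,0,-0.03,0,0,0],[0.35,0,0,-0.04,0,0,0],[0.35,0,0,-0.04,0,0,0],[0.35,0,0,-0.04,0,0,0]]'
python3 - <<'E'
from slide import *
log()
t=manip.grab_frame("top")[:,:,::-1];cv2.imwrite("pics/top11.png",t)
a=manip.grab_frame("scene")[130:330,180:480,::-1]
cv2.imwrite("pics/m11.png",cv2.resize(np.vstack([a,t[150:350,190:490]]),None,fx=1.5,fy=1.5))
E
python3 meas.py pics/top11.png
```

```text
time: 18.65
tool_pos: [0.4942, 0.111, 0.041]
tool_rot: [0.018, -0.06, 0.964, -0.259]
contact_force: [0.5, 2.1, 2.0]
gripper_width: 0.09
grasp_force: 60.2
time: 19.15
tool_pos: [0.4938, 0.1107, 0.0405]
tool_rot: [0.018, -0.06, 0.964, -0.259]
contact_force: [-0.3, -0.5, 0.1]
gripper_width: 0.35
grasp_force: 0.0
time: 19.77
tool_pos: [0.4826, 0.1967, 0.1903]
tool_rot: [0.019, -0.06, 0.964, -0.259]
contact_force: [0.7, 0.7, 0.1]
gripper_width: 0.349
grasp_force: 0.0
q [ 0.5  -0.01  1.81 -0.49  1.55 -1.14] F [0.7 0.7 0.1] tilt-axis z [ 0.067 -0.497 -0.865]
tub rect mm ((530.6556396484375, -256.68975830078125), (266.29498291015625, 206.98687744140625), 7.300848484039307)
[[ 385.4358  -170.95567]
 [ 411.7395  -376.2644 ]
 [ 675.8755  -342.42383]
 [ 649.5718  -137.11511]]
bar ((491.4756164550781, 117.62022399902344), (117.06671142578125, 9.831599235534668), 6.657745361328125)
[[432.76706 115.71662]
 [433.9069  105.95132]
 [550.1842  119.52383]
 [549.0443  129.28912]]
lip ((521.8281860351562, -126.45635986328125), (131.1470184326172, 29.96839141845703), 7.04627799987793)
[[ 454.9118  -119.6293 ]
 [ 458.58807 -149.37135]
 [ 588.74457 -133.28342]
 [ 585.0683  -103.54137]]
```

View pics/m11.png

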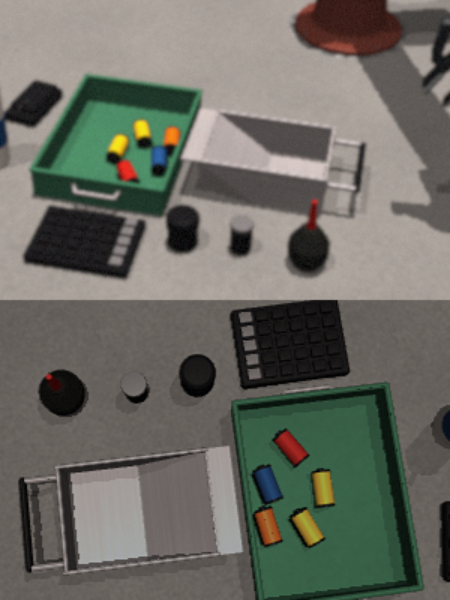

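The picture shows all five cassettes in the tub (top half, columns 255–330, rows 430–545). The tray stands empty and flat beside it, the tub and the other things have not moved, and the gripper is clear. Handing in.

```bash
python3 shift.py '[[0.35,0,0,0,0,0,0],[0.35,0,0,0,0,0,0]]'; python3 -c "from plant import manip;print(manip.job_done())"
```

```text
time: 20.12
tool_pos: [0.4819, 0.1947, 0.1863]
tool_rot: [0.017, -0.06, 0.964, -0.26]
contact_force: [-0.2, -0.6, -1.7]
gripper_width: 0.353
grasp_force: 0.0
the job is handed in; nothing more can be done
None
```

The job is handed in at about 20 s: all five cassettes are in the tub, the tray stands empty and flat on the bench beside it, and the tub (moved less than 1 mm by the camera) and the other things are where they were.

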